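# Lock the spreader bridge with its ball-lock pin

### The job

The washed pan spreader has to be made ready: swing its bridge shut until the tongue rests on the stop in the fork, then lock it with the T-handled ball-lock pin from the drying block. Start the pin in the fork's top hole, hold its button pressed and slide it down through fork and tongue until its shoulder is fully home, then let go so that the button comes up and the balls lock it. Work gently, without slamming the bridge or forcing the pin, and leave the ring-handled pin, the knife and the jar where they are.

Things in the scene. Friction and masses are not known exactly. Their poses are not given: they have to be found in the camera images.
- spreader: Stainless bench spreader, fixed: base plate 260 x 400 mm with a 330 x 240 mm sheet pan (rim 34 mm above the table), a fork at one end, a hinge post at the other. Origin on the table straight below the fork's holes; z up, y from the fork to the hinge post (300 mm away), x from the fork's open mouth to its back wall. At yaw 0 the mouth looks at the robot.
- fork_hole (a point): Centre of the 17.2 mm hole at the top face of the fork's upper ear, 85 mm above the table; axes as spreader. Two ears, 10 mm thick, tops at 60 and 85 mm, 42 mm wide (y), reach 27 mm each way in x from the hole; the lower ear has the same hole straight below, and 36 mm of free space under it.
- hinge_axis (a point): Point on the vertical axis of the bridge's hinge, 67.5 mm above the table. The round hinge post and cap there are 42 mm wide and reach 102 mm above the table.
- bridge (a joint): Angle of the bridge, rad. 0: tongue hole in line with the fork's holes; grows as the bridge swings out of the fork's mouth, to spreader -x (clockwise from above). The hard stop is at about -0.005: there the tongue hole stands 1.5 mm too deep in the fork, and the pin's tapered nose draws it back. Stiff: it needs about 4 N at the knob and stays where it is left.
- bridge_knob (a point): Centre of the top of the bridge's upright black knob, 20 mm across, 30 mm tall on a 14 mm neck, its top 114.5 mm above the table, 225 mm from the hinge axis. Push it from the side or take it from above. The bridge is a flat bar 30 mm wide, its top 73.5 mm above the table.
- tongue_hole (a point): Centre of the 17.2 mm through hole at the top of the tongue, the free end of the bridge (40 mm long, 34 mm wide, 12 mm thick), 300 mm from the hinge axis, 73.5 mm above the table. Shut, the tongue lies between the ears with 1.5 mm of air above and below.
- block: White plastic drying block, fixed, 170 x 70 x 65 mm (x, y, z), origin at the centre of its underside. Two 23 mm wells in the top, 42 mm either side of the middle along its x; one holds the ball-lock pin, the other the ring-handled pin, either way round.
- pin: Ball-lock pin, 0.2 to 0.3 kg, standing shank down in a well of the block, shoulder on the block's top. Origin at the centre of the shoulder's underside, z up along the pin to the handle. Over the shoulder a hub 28 mm across and 16 mm tall, then the T-handle: a black bar from 14 to 28 mm above the shoulder, 14 mm wide along the pin's x, 52 mm long along its y.
- pin_tip (a point): Centre of the end of the pin's nose, 52 mm below the shoulder. The shank is 16 mm across; its last 6 mm taper to 13.6 mm. Four balls, 40 mm below the shoulder, stand 2.4 mm proud and will not pass a fork hole until the button is pressed: unpressed, the pin stands by itself in the top hole on its balls, the shoulder about 43 to 44 mm above the ear.
- button_top (a point): Centre of the flat top of the pin's steel push button, 11 mm across, in the middle of the T-handle. Unpressed it stands 37 mm above the shoulder and 9 mm above the bar.
- button (a joint): Travel of the button, m: 0 up, 0.0052 fully pressed. It takes 4 N to start and 8 N to press fully; the balls go in as it is pressed and clear the holes from about 0.0045. Let go, it springs up, and the balls come out unless something holds them in.
- ball0 (a joint): How far one of the balls is drawn in, m: 0 fully out (locked), 0.0026 fully in. All four move together.
- ring_pin: Ring-handled plain steel pin, to be left alone: 28 mm hub with an upright 38 mm wire ring, no bar or button. Origin at the centre of its shoulder's underside, on the block's top.
- knife: Palette knife lying on the table, red handle, 230 mm long, to be left alone. Origin near its middle, x along it towards the tip.
- jar: Clear sample jar with a white lid, 60 mm across and 55 mm tall, to be left alone. Origin at the centre of its underside.
Not all that is in view belongs to the job. Leave any yellow look-alike of the pin alone.

How it is judged:
On the way, in this order (a step that is already met when the one before it is completed fails the run):
1. the bridge is swung shut, its tongue resting on the stop in the fork (within 1.5 mm) (value of joint bridge below 0 rad), for 0.2 s.
2. the nose of the ball-lock pin is in the fork's top hole (horizontal distance between pin_tip and fork_hole below 0.003 m and z of pin_tip in the frame of fork_hole below -0.005 m and angle between pin's own z axis and vertical below 0.2 rad), for 0.1 s.
At the end, for the whole second after the job is handed in: Bridge shut (within 0.01 rad of line); ball-lock pin through fork and tongue, shoulder within 1.8 mm of the fork's top face, within 2.5 mm of the hole's centre, upright within 0.06 rad; button up (within 1 mm), balls out (within 0.6 mm); pin at rest (value of joint bridge below 0.01 rad and z of pin in the frame of fork_hole below 0.0018 m and horizontal distance between pin and fork_hole below 0.0025 m and angle between pin's own z axis and vertical below 0.06 rad and value of joint button below 0.001 m and value of joint ball0 below 0.0006 m and linear speed of pin below 0.01 m/s); the robot touches nothing.
It fails at once if the pin is forced against the spreader with more than 30 N (contact force between pin and spreader above 30 N).
It fails at once if the bridge is slammed (tongue faster than about 0.5 m/s) (velocity of joint bridge below -1.6 rad/s).
It fails at once if the ring-handled pin, the knife or the jar is disturbed (distance of ring_pin from where it was at the start of the episode above 0.015 m or distance of any of knife, jar from where it was at the start of the episode above 0.02 m).
It also fails if it takes over 69 s, if anything falls off the work surface, if the arm or the gripper's body presses on something with over 40 N, if the wrist force passes 120 N, or if a joint passes its speed limit or range.

### The arm

A 6-joint arm with a two-finger parallel gripper is mounted at the origin on the work surface. World frame = base frame: x ahead of the robot, y to its left, z up, the work surface at z = 0. Lengths are in m, angles in rad, forces in N, time in s.
With the tool pointing down it reaches from about 0.4 to 0.825 m from the base axis. Payload 7 kg.
Tool frame: the origin (TCP) lies at the very end of the fingers, on their centre line; the grasp point (between the pads) lies 19 mm behind it (arm.pinch_z is the distance from the TCP to the grasp point, in m); z points along the fingers, y is the direction in which the jaws open and shut (so a half turn about z gives the same grasp; the last joint's range is limited). The gripper opens to 85 mm and grips with 20 to 120 N. Pads are 22 mm wide; open, the fingers measure 114 mm over their backs; the gripper's body (76 mm by 85 mm) begins 54 mm behind the grasp point. The pads swing forward as they close: fully open they stand 13 mm farther back than shut.
Start: joints at [1.563, 0.359, 0.012, 0, -1.224, -0.288], TCP at [0.197, 0.646, 0.231] pointing down, gripper open.
Joint ranges: [-3.07, 3.07], [-1.43, 2.12], [-1.02, 1.25], [-3.03, 1.67], [-3.05, -0], [-3.03, 3.03]. Speed limits (rad/s): [2.39, 2.39, 3.01, 3.14, 3.14, 3.14].

### API

Orientations are given as a unit quaternion [w, x, y, z].
In Python, from plant import arm gives the robot as it stands.
- The arm moves only by the tool move_arm, never from a script. Its argument "increments" is a list of rows, each a list of 7 numbers: the shift along the world's x, y, z in cm, then the turn, a rotation vector about the world's x, y, z in rad, then the opening, from 0 (shut) to 1 (fully open). A call has 1 to 12 rows; each row is the pose to reach, as a shift and turn from the pose commanded when the call began; what a row does not reach only later rows make up. A row lasts 1/8 s, in which the tool goes at most 62.5 mm and 10.7 degrees, less where a joint would pass 70% of its speed; a pose out of reach is approached as far as the arm can. A call with a gripper value outside its range is refused whole. The fingers move at their own pace and stop on an object; the grip force is fixed at half the most. Time passes only in rows, so rows that repeat a pose let the fingers close. It gives the time, the measured TCP pose, the force and the opening at its end, in the units of the state.
- arm.observe(): the state, without advancing time (a new reading comes with each control period).
- arm.snapshot(name): name is "scene" or "top" or "wrist"; returns a dict with "img" (384x512x3 uint8, red, green, blue), "fx", "fy", "cx", "cy" (pixels), "T" (4x4, takes a point from camera to world coordinates); the wrist camera has in their place "mount" (4x4, takes a point from camera to tool coordinates, whose origin is the TCP and whose axes are the flange's). Camera axes: x right, y up, looking along -z (the intrinsics and any distortion apply to the point x, -y, -z); pixel columns grow to the right and rows downward; lengths in m; the calibration is good to about 2 mm. A picture is of the moment at which its call begins: read the wrist's pose just before it. There is no depth.
- arm.hand_in(): hands the job in, once; it reports no verdict.
The state is a dict: "time_s": time; "joint_positions": joint angles; "dq": joint speeds; "joint_torque": joint torques, N m; "ee_pos": TCP position; "ee_rot": TCP orientation; "contact_force": force on the tool from outside, world axes, zero at the start; "ft_torque": the same for the moment, N m; "finger_gap": finger opening in m.
Only numpy, scipy, OpenCV 4.12 (cv2) and the standard library are available. Lean on these libraries where they do the work, as an engineer would, in place of code of your own. Each camera call takes 0.05 s, during which the arm holds its last target.

## Working session

There is one attempt and no reset: what is moved stays moved. The work goes in short steps, Python scripts to look and compute and a tool call to move; the robot and the scene stay as the last step left them, time stands still between calls to the robot, and variables do not carry over. Pictures are saved under pics/ and viewed, and the job is handed in when it is done.

Besides the shell and the picture viewer there is one more tool, called after "Call:" as name([rows], argument=value, ...), one row to a line, values as JSON. move_arm: Moves the arm, as the interface text tells. Its arguments: {"type":"object","properties":{"increments":{"type":"array","items":{"type":"array","items":{"type":"number"}}}},"required":["increments"]}

```bash
mkdir -p pics; ls
python3 - <<'E'
from plant import arm
import cv2
print(arm.observe())
for n in ["scene","top","wrist"]:
    s=arm.snapshot(n); cv2.imwrite(f"pics/{n}0.png",s["img"][:,:,::-1])
    print(n,{k:v for k,v in s.items() if k!="img"})
E
```

```text
pics
{'time_s': 0.0, 'joint_positions': array([ 1.56307872e+00,  3.59379071e-01,  1.10604764e-02, -3.52278894e-04,
       -1.22412002e+00, -2.88145482e-01]), 'dq': array([ 4.09155987e-04,  9.84534661e-04,  3.43668045e-05, -1.08653663e-03,
       -7.35213370e-04, -3.23625731e-04]), 'joint_torque': array([-4.39258793e-05, -5.83326316e+01,  2.93422097e+01,  6.93661496e+00,
       -6.06568996e-03, -1.34450897e-05]), 'ee_pos': array([0.19666154, 0.64520375, 0.23036907]), 'ee_rot': array([ 8.36228804e-04,  9.89068879e-01, -1.47451863e-01, -4.92272105e-05]), 'contact_force': array([-0.21836456, -0.17764232, -0.7325442 ]), 'ft_torque': array([-0.02627665,  0.00761428, -0.00306147]), 'finger_gap': 0.08520480407520535}
scene {'fx': 354.6541280980693, 'fy': 354.6541280980693, 'cx': 257.7049989599717, 'cy': 194.09374888955216, 'T': array([[ 0.61253521, -0.50078566,  0.61156712,  1.14629344],
       [ 0.79042113,  0.39385654, -0.46916038, -0.54319645],
       [-0.00592091,  0.77077282,  0.63708257,  0.76311742],
       [ 0.        ,  0.        ,  0.        ,  1.        ]])}
top {'fx': 482.408408482496, 'fy': 482.408408482496, 'cx': 260.56917204035614, 'cy': 194.99762012563022, 'T': array([[-0.01855974,  0.99767379, -0.06559378,  0.42750869],
       [-0.99976281, -0.01777084,  0.01259023, -0.03339181],
       [ 0.01139529,  0.06581189,  0.99776698,  1.48729882],
       [ 0.        ,  0.        ,  0.        ,  1.        ]])}
wrist {'fx': 270.05260656634846, 'fy': 270.05260656634846, 'cx': 255.06496045207308, 'cy': 196.65927690802584, 'mount': array([[ 3.17226809e-04,  9.49651609e-01,  3.13307709e-01,
         8.02896633e-02],
       [ 9.99999924e-01, -2.30273435e-04, -3.14538212e-04,
         6.90990118e-05],
       [-2.26555276e-04,  3.13307785e-01, -9.49651610e-01,
        -1.43237349e-01],
       [ 0.00000000e+00,  0.00000000e+00,  0.00000000e+00,
         1.00000000e+00]])}
```

View pics/scene0.png

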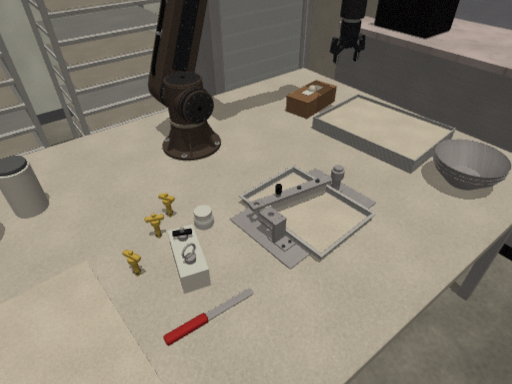

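View pics/top0.png

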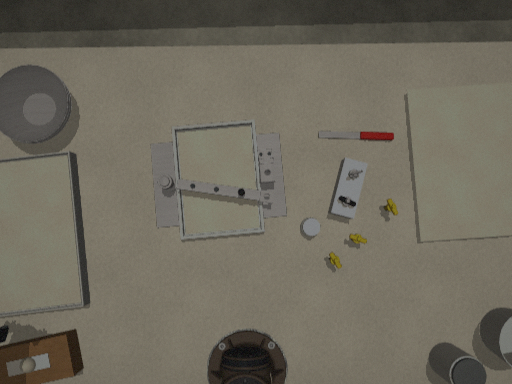

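View pics/wrist0.png

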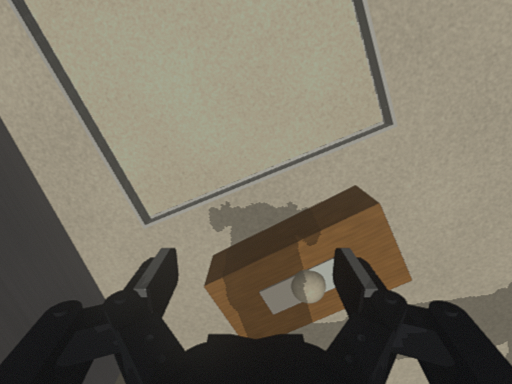

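The spreader is ahead of the robot, with the hinge at (168,183) in the top view. The knob is at (242,192) and the bridge is slightly open. The block is on the right, with the T-pin at its near end (346,201). I'll enlarge the view.

Run:
```python
import cv2
i=cv2.imread("pics/top0.png")
cv2.imwrite("pics/topA.png",cv2.resize(i[110:250,145:295],None,fx=5,fy=4.2857*5/4.2857 and 5,interpolation=cv2.INTER_CUBIC)[:600*2][:700])
cv2.imwrite("pics/topA.png",cv2.resize(i[125:245,145:295],None,fx=5,fy=5,interpolation=cv2.INTER_CUBIC))
cv2.imwrite("pics/topB.png",cv2.resize(i[145:235,300:400],None,fx=6,fy=6,interpolation=cv2.INTER_CUBIC))
i=cv2.imread("pics/scene0.png")
cv2.imwrite("pics/scA.png",cv2.resize(i[160:270,230:380],None,fx=5,fy=5,interpolation=cv2.INTER_CUBIC))
cv2.imwrite("pics/scB.png",cv2.resize(i[185:295,110:250],None,fx=5,fy=5,interpolation=cv2.INTER_CUBIC))
```

```text
(no output)
```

View pics/topA.png

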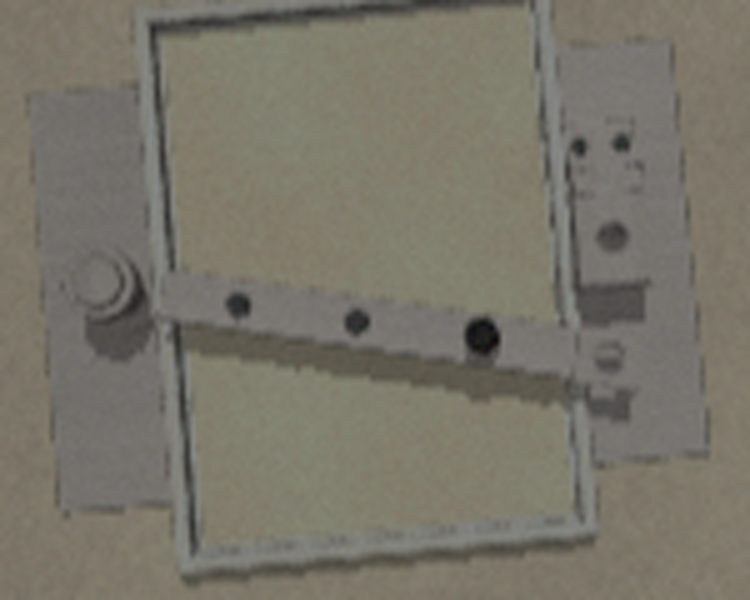

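View pics/topB.png

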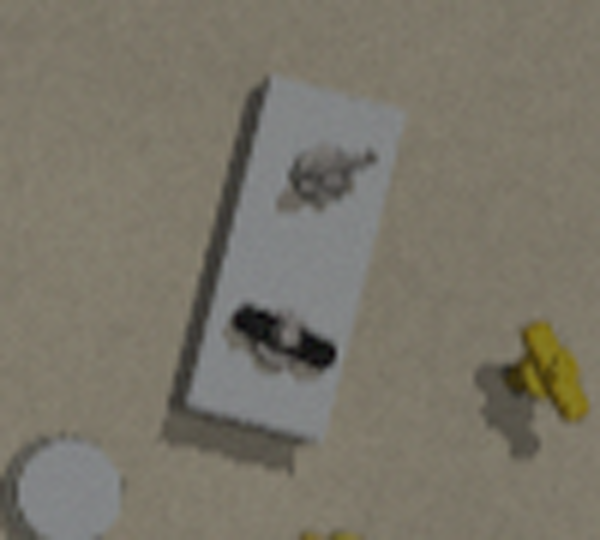

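View pics/scA.png

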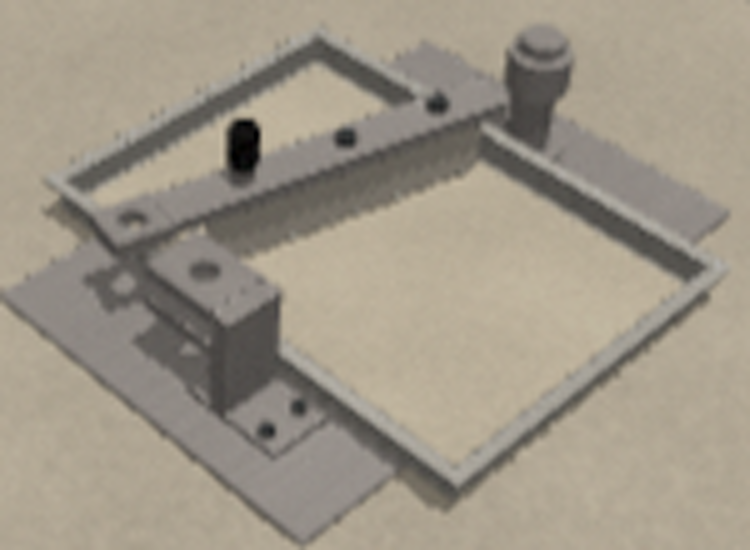

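View pics/scB.png

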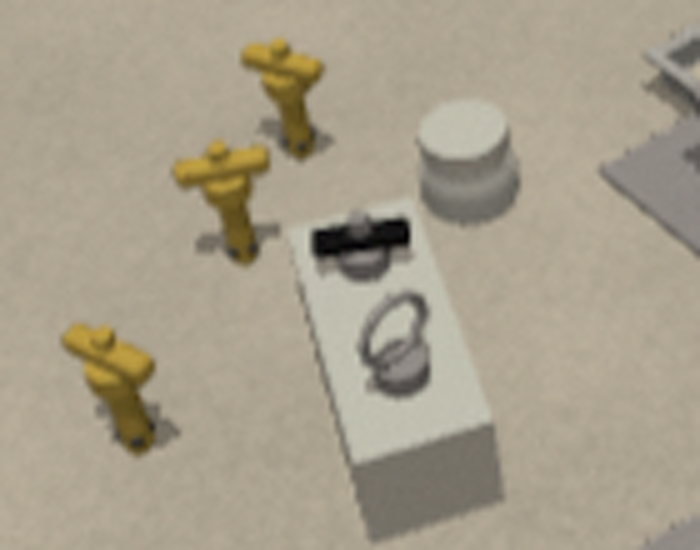

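```bash
cat > h.py <<'E'
import numpy as np
from scipy.spatial.transform import Rotation as R
from plant import arm
import cv2
def camT(s,o=None):
    if "T" in s: return s["T"]
    q=np.asarray(o["ee_rot"]); T=np.eye(4); T[:3,:3]=R.from_quat(q[[1,2,3,0]]).as_matrix(); T[:3,3]=o["ee_pos"]
    return T@s["mount"]
def ray(s,T,u,v):
    d=np.array([(u-s["cx"])/s["fx"],-(v-s["cy"])/s["fy"],-1]); return T[:3,3],T[:3,:3]@d
def onz(s,T,u,v,z):
    o,d=ray(s,T,u,v); return o+d*(z-o[2])/d[2]
def proj(s,T,p):
    q=T[:3,:3].T@(np.asarray(p)-T[:3,3]); return np.array([s["cx"]+s["fx"]*q[0]/-q[2], s["cy"]-s["fy"]*q[1]/-q[2]])
def tri(rays):
    A=np.zeros((3,3));b=np.zeros(3)
    for o,d in rays:
        d=d/np.linalg.norm(d);P=np.eye(3)-np.outer(d,d);A+=P;b+=P@o
    p=np.linalg.solve(A,b); return p
E
python3 - <<'E'
from h import *
np.set_printoptions(precision=4,suppress=True)
T=arm.snapshot("top");S=arm.snapshot("scene")
a=lambda u,v:(145+(u+.5)/5-.5,125+(v+.5)/5-.5)
b=lambda u,v:(300+(u+.5)/6-.5,145+(v+.5)/6-.5)
P={}
for n,p,z in [("hinge",a(98,280),.102),("fork",a(612,236),.085),("tongue",a(609,356),.0735),("knob",a(482,335),.1145),
 ("button",b(289,325),.102),("barL",b(232,320),.093),("barR",b(337,352),.093),("ring",b(322,175),.081),
 ("c1",b(272,75),.065),("c2",b(405,112),.065),("c3",b(318,440),.065),("c4",b(185,408),.065),("jar",b(68,490),.055)]:
    P[n]=onz(T,T["T"],*p,z); print(n,P[n],'scene px',proj(S,S["T"],P[n]))
d=P["hinge"]-P["fork"];print("fork-hinge",np.linalg.norm(d[:2]),np.arctan2(d[1],d[0])-np.pi/2)
d=P["hinge"]-P["tongue"];print("tongue-hinge",np.linalg.norm(d[:2]),np.arctan2(d[1],d[0])-np.pi/2)
print("block c",(P["c1"]+P["c2"]+P["c3"]+P["c4"])/4, np.arctan2(*(P["c1"]-P["c4"])[[1,0]]),np.arctan2(*(P["c2"]-P["c3"])[[1,0]]))
print("bar",np.arctan2(*(P["barL"]-P["barR"])[[1,0]]))
E
```

```text
hinge [0.565  0.2256 0.102 ] scene px [337.3881 167.8023]
fork [ 0.5873 -0.0711  0.085 ] scene px [270.0819 214.3398]
tongue [ 0.5178 -0.0683  0.0735] scene px [255.8268 204.1775]
knob [0.5285 0.0049 0.1145] scene px [277.5431 185.5197]
button [ 0.5033 -0.3019  0.102 ] scene px [181.517  229.4722]
barL [ 0.5067 -0.2762  0.093 ] scene px [191.2587 228.3114]
barR [ 0.4903 -0.3265  0.093 ] scene px [171.2629 233.2499]
ring [ 0.5776 -0.3244  0.081 ] scene px [189.0242 256.1401]
c1 [ 0.6296 -0.3045  0.065 ] scene px [207.4585 269.3984]
c2 [ 0.61  -0.37   0.065] scene px [179.8617 277.6951]
c3 [ 0.4484 -0.3217  0.065 ] scene px [167.4398 230.938 ]
c4 [ 0.4653 -0.2566  0.065 ] scene px [191.2912 224.0785]
jar [ 0.4261 -0.1991  0.055 ] scene px [202.1493 210.8025]
fork-hinge 0.2975801768658569 0.07494679447371655
tongue-hinge 0.2976861141048567 -0.15935903183766253
block c [ 0.5383 -0.3132  0.065 ] -0.2834772596872508 -0.2903266367625224
bar 1.256171054626692
```

Call:
move_arm([
  [27.8, -64.1, 0, 0, 0, 0.35, 0],
  [27.8, -64.1, 0, 0, 0, 0.35, 0],
  [27.8, -64.1, 0, 0, 0, 0.35, 0],
  [27.8, -64.1, 0, 0, 0, 0.35, 0],
  [27.8, -64.1, 0, 0, 0, 0.35, 0],
  [27.8, -64.1, 0, 0, 0, 0.35, 0],
  [27.8, -64.1, 0, 0, 0, 0.35, 0],
  [27.8, -64.1, 0, 0, 0, 0.35, 0],
  [27.8, -64.1, 0, 0, 0, 0.35, 0],
  [27.8, -64.1, 0, 0, 0, 0.35, 0],
  [27.8, -64.1, 0, 0, 0, 0.35, 0],
  [27.8, -64.1, 0, 0, 0, 0.35, 0],
])

```text
time_s: 1.75
ee_pos: [0.4753, 0.0014, 0.2311]
ee_rot: [0.0, 1.0, 0.025, -0.0]
contact_force: [-0.3, 1.3, 0.1]
finger_gap: 0.0003
```

Run:
```python
from h import *
o=arm.observe();s=arm.snapshot("wrist");T=camT(s,o);print(o["ee_pos"],o["joint_positions"])
np.savez("pics/w1.npz",T=T)
cv2.imwrite("pics/w1.png",cv2.resize(s["img"][:,:,::-1],(768,576),interpolation=cv2.INTER_CUBIC))
for n,p in dict(knob=(.5285,.005,.1145),fork=(.5873,-.0711,.085),tongue=(.5178,-.0683,.0735),hinge=(.565,.2256,.102)).items(): print(n,proj(s,T,p)*1.5)
```

```text
[0.47530186 0.00140514 0.23110159] [ 4.18525883e-01  2.47002115e-02 -4.11472791e-01  2.52561398e-04
 -1.13522588e+00  1.20162973e+00]
knob [380.87901243 206.29704968]
fork [501.161728   116.33084882]
tongue [479.70646147 220.20467339]
hinge [ 29.72940851 126.57462479]
```

View pics/w1.png

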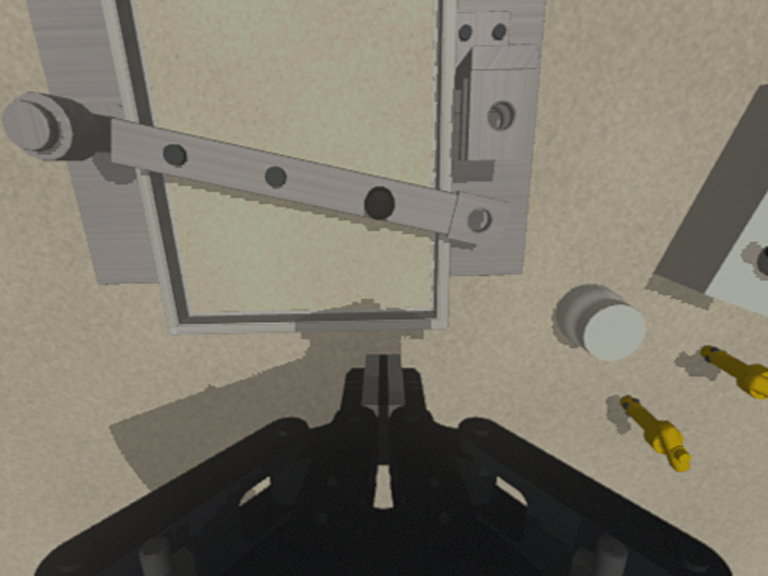

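The measurement matches: the knob is at (379,203), the fork hole at (501,116) and the tongue hole at (480,219), all within 3 px of prediction. Next I'll lower behind the knob and push gently.

Call:
move_arm([
  [0, 0.2, -5, 0, 0, 0, 0],
  [0, 0.2, -10, 0, 0, 0, 0],
  [0, 0.2, -14, 0, 0, 0, 0],
  [0.5, 0.2, -14.1, 0, 0, 0, 0],
  [1.5, 0.2, -14.1, 0, 0, 0, 0],
  [2.5, 0.2, -14.1, 0, 0, 0, 0],
  [3.3, 0.2, -14.1, 0, 0, 0, 0],
  [4.1, 0.2, -14.1, 0, 0, 0, 0],
  [4.9, 0.2, -14.1, 0, 0, 0, 0],
  [5.7, 0.2, -14.1, 0, 0, 0, 0],
  [6.5, 0.2, -14.1, 0, 0, 0, 0],
  [6.5, 0.2, -14.1, 0, 0, 0, 0],
])

```text
time_s: 3.3
ee_pos: [0.5411, 0.007, 0.0903]
ee_rot: [-0.0, 1.0, 0.027, 0.001]
contact_force: [-0.9, 0.8, 0.5]
finger_gap: -0.0002
```

Run:
```python
from h import *
o=arm.observe();s=arm.snapshot("wrist");T=camT(s,o);print(o["ee_pos"],o["contact_force"])
cv2.imwrite("pics/w2.png",cv2.resize(s["img"][:,:,::-1],(768,576),interpolation=cv2.INTER_CUBIC))
```

```text
[0.54106086 0.00697956 0.09027277] [-0.85286093  0.81057916  0.50216821]
```

View pics/w2.png

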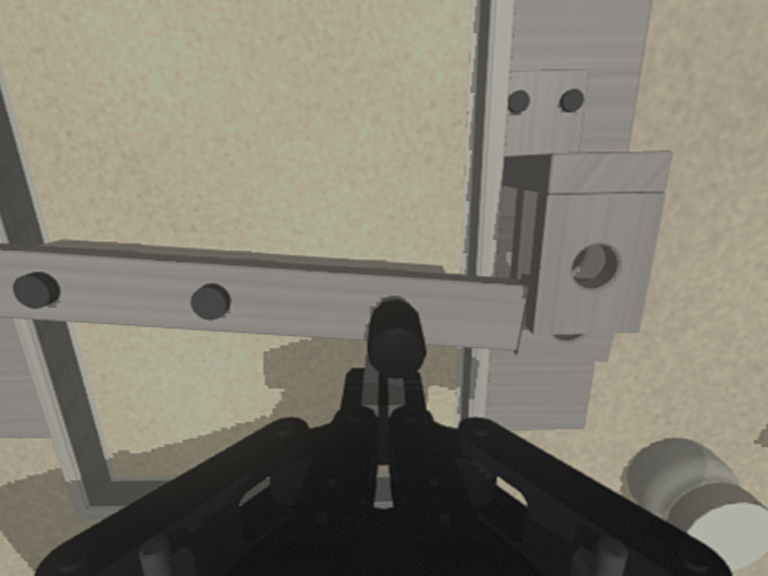

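The tongue is entering the fork and the knob rests against the fingers. I'll continue slowly.

Call:
move_arm([
  [0.4, -0.3, 0, 0, 0, 0, 0],
  [0.8, -0.5, 0, 0, 0, 0, 0],
  [1.2, -0.5, 0, 0, 0, 0, 0],
  [1.5, -0.5, 0, 0, 0, 0, 0],
  [1.7, -0.5, 0, 0, 0, 0, 0],
  [1.9, -0.5, 0, 0, 0, 0, 0],
  [1.9, -0.5, 0, 0, 0, 0, 0],
])

```text
time_s: 4.22
ee_pos: [0.559, 0.0016, 0.0903]
ee_rot: [0.0, 1.0, 0.027, 0.0]
contact_force: [-2.8, -0.6, -0.5]
finger_gap: -0.0001
```

Run:
```python
from h import *
o=arm.observe();s=arm.snapshot("wrist");T=camT(s,o);print(o["ee_pos"],o["contact_force"])
cv2.imwrite("pics/w3.png",cv2.resize(s["img"][100:300,200:480,::-1],None,fx=2.8,fy=2.8,interpolation=cv2.INTER_CUBIC))
```

```text
[0.55900412 0.00159504 0.0902751 ] [-2.84073036 -0.63429063 -0.49286352]
```

View pics/w3.png

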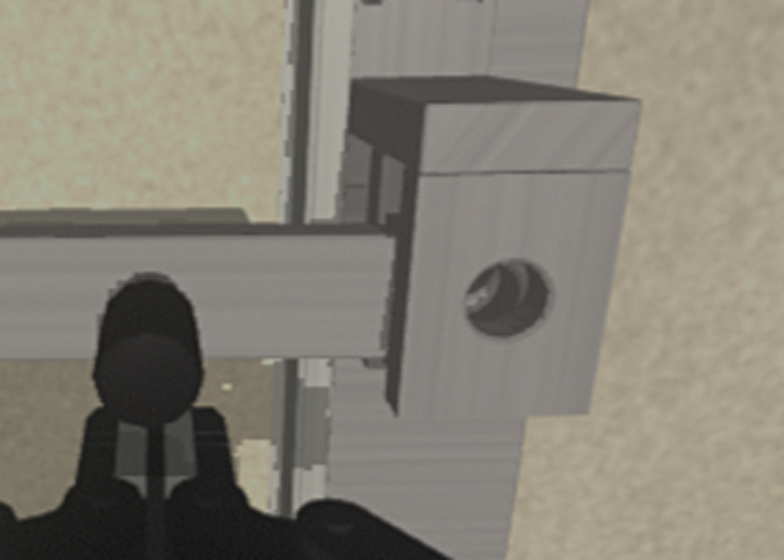

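Call:
move_arm([
  [0.15, 0, 0, 0, 0, 0, 0],
  [0.3, 0, 0, 0, 0, 0, 0],
  [0.45, 0, 0, 0, 0, 0, 0],
  [0.45, 0, 0, 0, 0, 0, 0],
])

```text
time_s: 4.78
ee_pos: [0.5629, 0.0016, 0.0902]
ee_rot: [0.0, 1.0, 0.027, -0.0]
contact_force: [-5.4, 1.4, 1.2]
finger_gap: 0.0
```

Call:
move_arm([
  [0.1, 0, 0, 0, 0, 0, 0],
  [0.2, 0, 0, 0, 0, 0, 0],
  [0.2, 0, 0, 0, 0, 0, 0],
])

```text
time_s: 5.15
ee_pos: [0.563, 0.0015, 0.09]
ee_rot: [0.0, 1.0, 0.027, -0.002]
contact_force: [-12.0, 1.6, 5.8]
finger_gap: 0.0002
```

The stop is reached: the force rose to 12 N with no further travel. I'll retract and go over the pin.

Call:
move_arm([
  [-1, 0, 0, 0, 0, 0, 0],
  [-3, 0, 0, 0, 0, 0, 0],
  [-3, 0, 6, 0, 0, 0, 0.2],
  [-3, 0, 12, 0, 0, -0.2, 0.5],
  [-6.5, -30.3, 14, 0, 0, -1.94, 0.5],
  [-6.5, -30.3, 14, 0, 0, -1.94, 0.5],
  [-6.5, -30.3, 14, 0, 0, -1.94, 0.5],
  [-6.5, -30.3, 14, 0, 0, -1.94, 0.5],
  [-6.5, -30.3, 14, 0, 0, -1.94, 0.5],
  [-6.5, -30.3, 14, 0, 0, -1.94, 0.5],
  [-6.5, -30.3, 14, 0, 0, -1.94, 0.5],
  [-6.5, -30.3, 14, 0, 0, -1.94, 0.5],
])

```text
time_s: 6.65
ee_pos: [0.5011, -0.302, 0.2309]
ee_rot: [0.001, -0.682, 0.731, -0.001]
contact_force: [0.4, -0.2, 0.3]
finger_gap: 0.0425
```

Call:
move_arm([
  [0, 0, 0, 0, 0, 0, 0.5],
  [0, 0, 0, 0, 0, 0, 0.5],
])

```text
time_s: 6.9
ee_pos: [0.5007, -0.3014, 0.2307]
ee_rot: [0.0, -0.686, 0.727, -0.001]
contact_force: [0.5, -0.0, -0.9]
finger_gap: 0.0429
```

Run:
```python
from h import *
o=arm.observe();s=arm.snapshot("wrist");T=camT(s,o);print(o["ee_pos"],o["ee_rot"],o["contact_force"],o["joint_positions"])
np.save("pics/w4T.npy",T)
cv2.imwrite("pics/w4.png",cv2.resize(s["img"][:,:,::-1],(768,576),interpolation=cv2.INTER_CUBIC))
s=arm.snapshot("top")
cv2.imwrite("pics/top4.png",cv2.resize(s["img"][125:245,145:295,::-1],None,fx=5,fy=5,interpolation=cv2.INTER_CUBIC))
```

```text
[ 0.5006863  -0.30142209  0.23065375] [ 2.54639697e-04 -6.86282304e-01  7.27334981e-01 -5.99008021e-04] [ 0.45367846 -0.01371486 -0.9477546 ] [-2.07334843e-01  2.10423829e-01 -1.95892093e-01  2.88836463e-04
 -1.16320594e+00  1.49155096e-01]
```

View pics/w4.png

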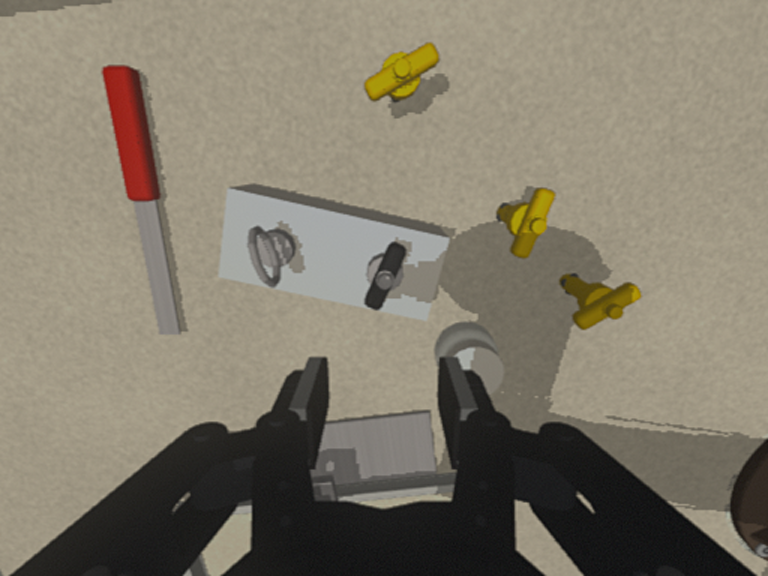

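View pics/top4.png

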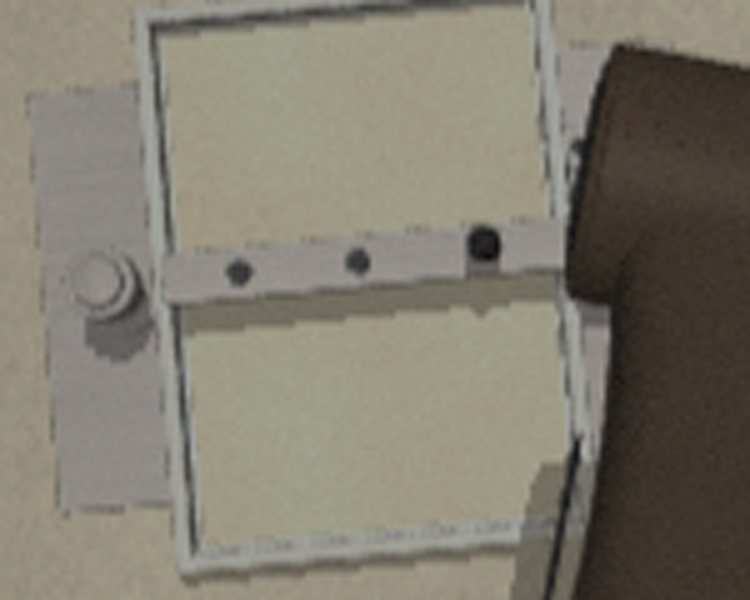

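The T-pin is at about (385,278) in the enlarged wrist view and the ring pin at (270,255). The bridge is shut in line. I'll enlarge the pin.

```bash
python3 - <<'E'
import cv2
i=cv2.imread("pics/w4.png"); i=cv2.resize(i,(512,384),interpolation=cv2.INTER_AREA)
E
python3 - <<'E'
from h import *
s=arm.snapshot("wrist");o=arm.observe();print(o["ee_pos"],o["ee_rot"])
np.save("pics/w4T.npy",camT(s,o))
cv2.imwrite("pics/w4c.png",cv2.resize(s["img"][150:220,220:300,::-1],None,fx=9,fy=8.5714*9/8.5714,interpolation=cv2.INTER_CUBIC)[:599])
E
```

```text
[ 0.50045143 -0.30129174  0.23042718] [ 1.07128956e-04 -6.85502822e-01  7.28069930e-01 -2.17178124e-04]
```

View pics/w4c.png

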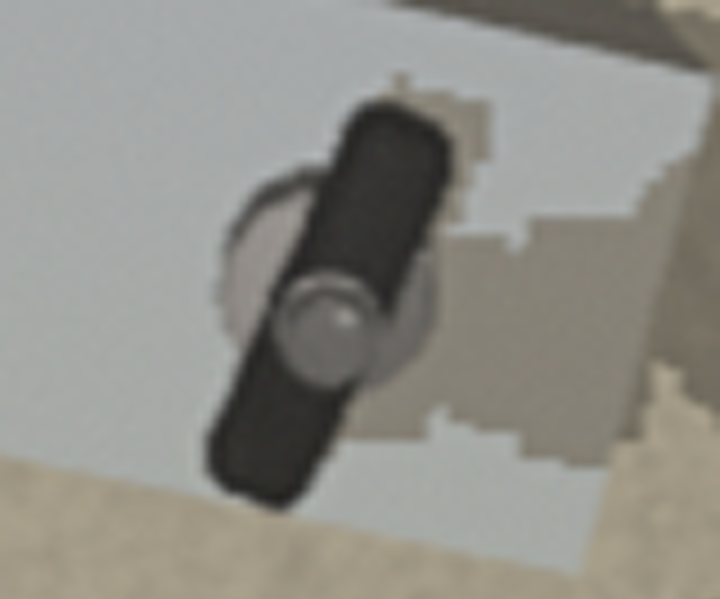

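Run:
```python
from h import *
np.set_printoptions(precision=4,suppress=True)
s=arm.snapshot("wrist");T=np.load("pics/w4T.npy")
f=lambda u,v:(220+(u+.5)/9-.5,150+(v+.5)/9-.5)
b=onz(s,T,*f(327,336),.102);print("button",b)
for A,B in [((345,135),(210,435)),((448,165),(325,450)),((400,105),(248,500))]:
    a=onz(s,T,*f(*A),.093);c=onz(s,T,*f(*B),.093);d=a-c;print(a,c,np.arctan2(d[1],d[0]),(a+c)/2)
S=arm.snapshot("scene");print(proj(S,S["T"],b))
o=arm.observe();print(2*np.arctan2(o["ee_rot"][2],o["ee_rot"][1])-2*np.pi)
```

```text
button [ 0.4993 -0.303   0.102 ]
[ 0.4959 -0.3247  0.093 ] [ 0.5144 -0.2887  0.093 ] -2.0460162369515187 [ 0.5051 -0.3067  0.093 ]
[ 0.484  -0.3204  0.093 ] [ 0.5005 -0.2859  0.093 ] -2.017998685860271 [ 0.4923 -0.3032  0.093 ]
[ 0.4893 -0.3278  0.093 ] [ 0.5104 -0.28    0.093 ] -1.98598611109467 [ 0.4998 -0.3039  0.093 ]
[180.4466 228.7968]
-1.6319620516417999
```

Call:
move_arm([
  [-0.1, -0.2, -4, 0, 0, -0.19, 0.5],
  [-0.1, -0.2, -8, 0, 0, -0.38, 0.5],
  [-0.1, -0.2, -10, 0, 0, -0.38, 0.5],
  [-0.1, -0.2, -10, 0, 0, -0.38, 0.5],
  [-0.1, -0.2, -10, 0, 0, -0.38, 0.5],
])

```text
time_s: 7.78
ee_pos: [0.5, -0.3036, 0.1314]
ee_rot: [0.0, -0.535, 0.845, -0.001]
contact_force: [0.2, 0.7, 0.1]
finger_gap: 0.0429
```

Run:
```python
from h import *
o=arm.observe();s=arm.snapshot("wrist");T=camT(s,o);print(o["ee_pos"],o["ee_rot"],o["contact_force"])
print(2*np.arctan2(o["ee_rot"][2],o["ee_rot"][1])-2*np.pi)
cv2.imwrite("pics/w5.png",cv2.resize(s["img"][:,:,::-1],(768,576),interpolation=cv2.INTER_CUBIC))
p=o["ee_pos"]; print(proj(s,T,(p[0],p[1],.102))*1.5)
```

```text
[ 0.50000272 -0.30361251  0.13135519] [ 3.21288255e-04 -5.35141435e-01  8.44762200e-01 -6.05422373e-04] [0.20515536 0.65200636 0.11235713]
-2.012242028795983
[382.52035933 342.97212953]
```

View pics/w5.png

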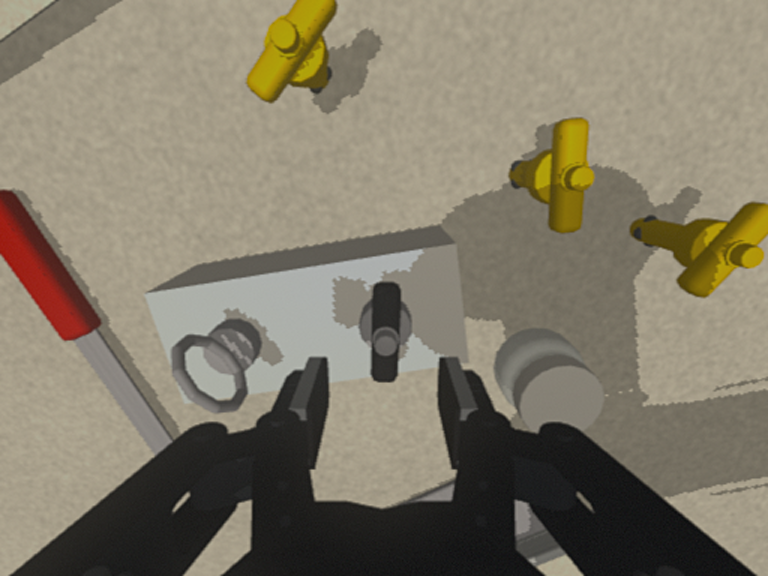

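The bar is aligned with the jaws. The button is at (385,345), and the TCP line predicts (383,343). I'll go down and grip.

Call:
move_arm([
  [0, 0, -2, 0, 0, 0, 0.5],
  [0, 0, -4, 0, 0, 0, 0.5],
  [0, 0, -4.8, 0, 0, 0, 0.5],
  [0, 0, -4.8, 0, 0, 0, 0.5],
  [0, 0, -4.8, 0, 0, 0, 0.1],
  [0, 0, -4.8, 0, 0, 0, 0],
  [0, 0, -4.8, 0, 0, 0, 0],
  [0, 0, -4.8, 0, 0, 0, 0],
])

```text
time_s: 8.82
ee_pos: [0.4998, -0.3036, 0.0834]
ee_rot: [0.0, -0.535, 0.845, -0.001]
contact_force: [-0.7, 1.3, 6.6]
finger_gap: 0.0119
```

Run:
```python
from h import *
s=arm.snapshot("wrist")
cv2.imwrite("pics/w6.png",cv2.resize(s["img"][190:290,190:320,::-1],None,fx=6,fy=6,interpolation=cv2.INTER_CUBIC))
```

```text
(no output)
```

View pics/w6.png

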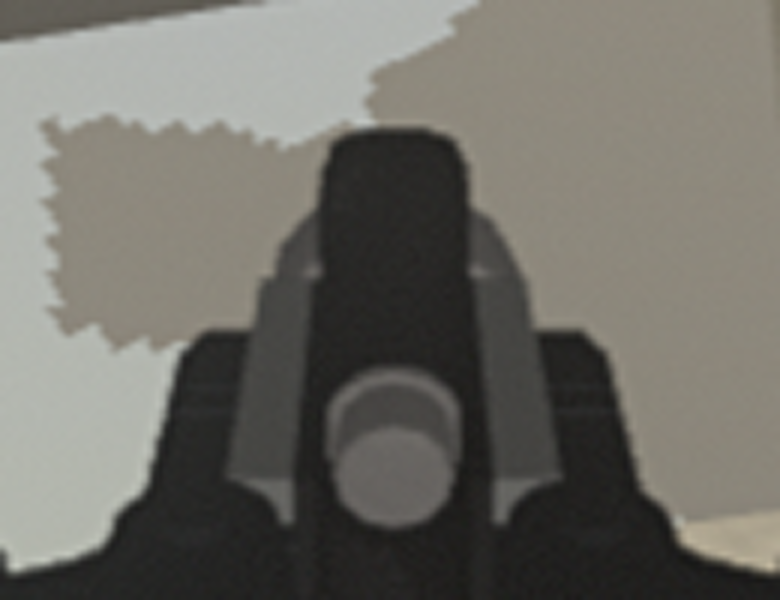

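The jaws hold the bar, with the button free between the pads. I'll lift straight up.

Call:
move_arm([
  [0, 0, 1, 0, 0, 0, 0],
  [0, 0, 2.5, 0, 0, 0, 0],
  [0, 0, 5, 0, 0, 0, 0],
  [0, 0, 8, 0, 0, 0, 0],
  [0, 0, 11.7, 0, 0, 0, 0],
  [0, 0, 11.7, 0, 0, 0, 0],
  [2, 5, 11.7, 0, 0, 0, 0],
  [4, 11, 11.7, 0, 0, 0, 0],
  [6, 17, 11.7, 0, 0, 0, 0],
  [6, 17, 11.7, 0, 0, 0, 0],
  [6, 17, 11.7, 0, 0, 0, 0],
])

```text
time_s: 10.25
ee_pos: [0.5589, -0.1329, 0.1989]
ee_rot: [-0.0, -0.535, 0.845, 0.0]
contact_force: [1.1, -0.7, -1.9]
finger_gap: 0.0119
```

Run:
```python
from h import *
o=arm.observe();s=arm.snapshot("wrist");T=camT(s,o);print(o["ee_pos"],o["ee_rot"],o["contact_force"],o["finger_gap"])
np.save("pics/w7T.npy",T)
cv2.imwrite("pics/w7.png",cv2.resize(s["img"][:,:,::-1],(768,576),interpolation=cv2.INTER_CUBIC))
for n in ["scene","top"]:
  s=arm.snapshot(n);cv2.imwrite(f"pics/{n}7.png",s["img"][:,:,::-1])
i=cv2.imread("pics/scene7.png");cv2.imwrite("pics/scene7c.png",cv2.resize(i[120:270,150:350],None,fx=4,fy=4,interpolation=cv2.INTER_CUBIC))
```

```text
[ 0.55885226 -0.13287067  0.19892914] [-4.52551218e-04 -5.35201375e-01  8.44724318e-01  3.32525306e-04] [ 1.09391167 -0.72228929 -1.91672889] 0.01188863684815405
```

View pics/w7.png

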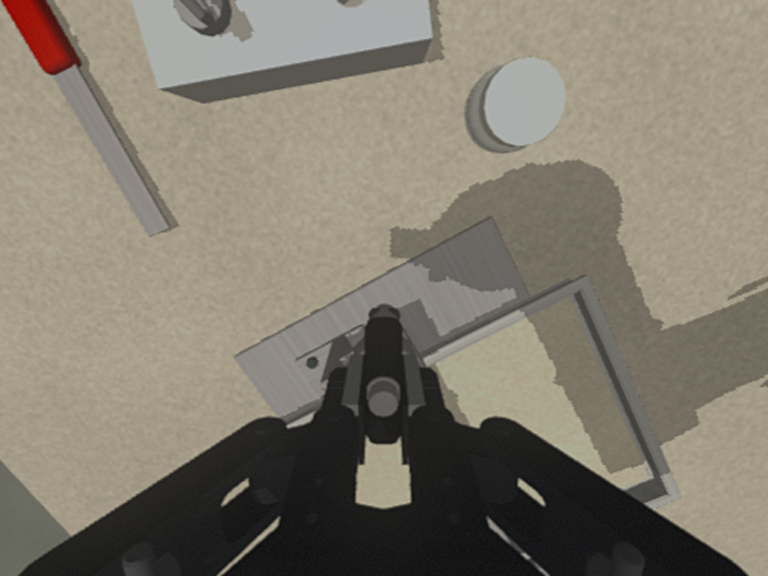

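View pics/scene7c.png

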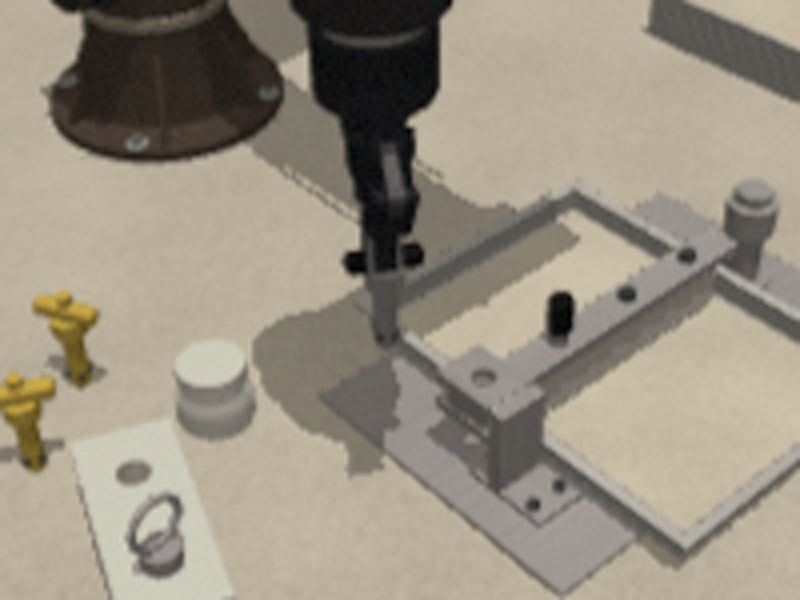

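View pics/top7.png

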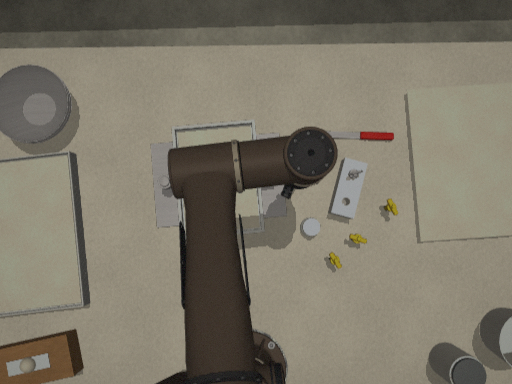

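The pin is held upright and the ring pin, knife and jar are undisturbed. I'll refine the fork hole from the earlier wrist picture and the clear top picture.

Run:
```python
import cv2
i=cv2.imread("pics/w1.png")
a=cv2.resize(i[80:150,460:550],None,fx=8,fy=8,interpolation=cv2.INTER_CUBIC);cv2.imwrite("pics/w1c.png",a)
i=cv2.imread("pics/w2.png")
cv2.imwrite("pics/w2c.png",cv2.resize(i[220:310,550:650],None,fx=6,fy=6,interpolation=cv2.INTER_CUBIC))
i=cv2.imread("pics/scene7.png")
cv2.imwrite("pics/s7d.png",cv2.resize(i[180:240,220:300],None,fx=10,fy=10,interpolation=cv2.INTER_CUBIC))
```

```text
(no output)
```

View pics/w1c.png

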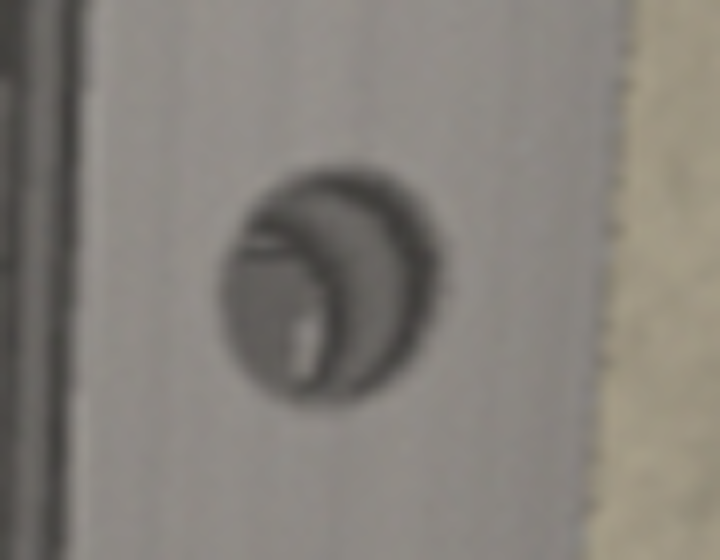

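View pics/w2c.png

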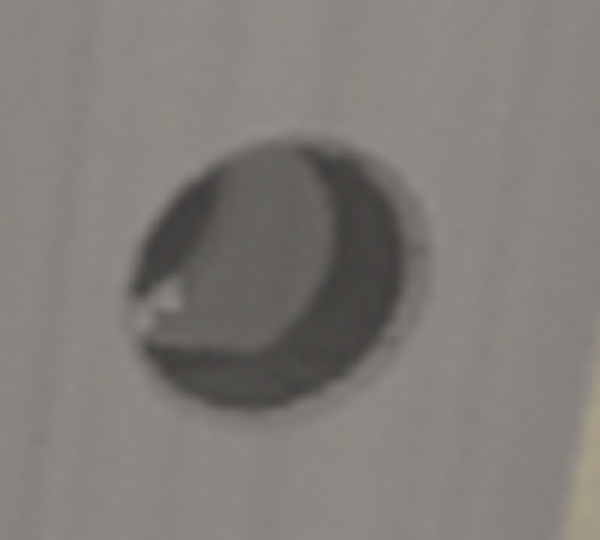

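View pics/s7d.png

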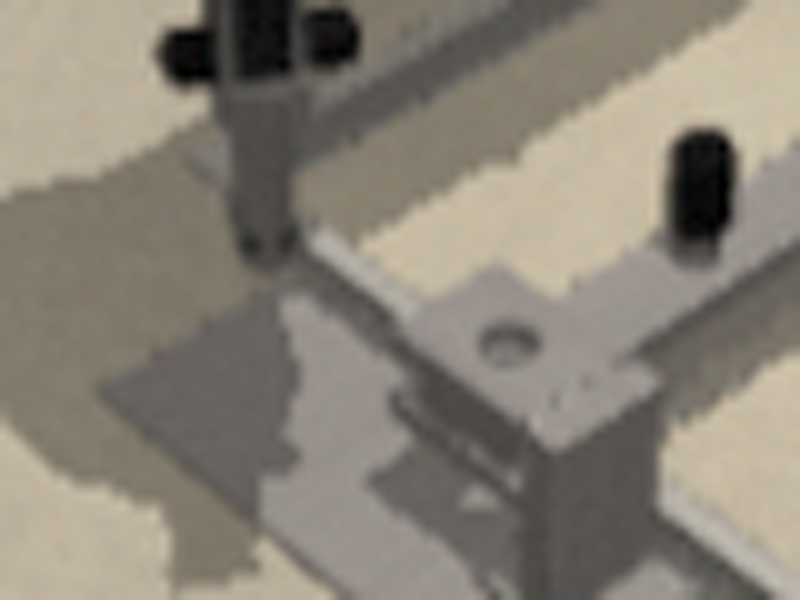

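Run:
```python
from h import *
np.set_printoptions(precision=4,suppress=True)
s=arm.snapshot("wrist");S=arm.snapshot("scene");Tp=arm.snapshot("top")
T1=np.load("pics/w1.npz")["T"]
print("w1",onz(s,T1,334.1,76.9,.085))
T2=camT(s,dict(ee_rot=np.array([0,.99963,.027,.0005]),ee_pos=np.array([.54106,.00698,.09027])))
print("w2",onz(s,T2,397.6,177.0,.085))
print("scene",onz(S,S["T"],270.55,213.85,.085))
print("tri",tri([ray(s,T1,334.1,76.9),ray(s,T2,397.6,177.0)]))
o=arm.observe();p=o["ee_pos"]
# scene tip: expected
sh=p[2]-.0184
for q in [(p[0],p[1],sh-.052),(p[0],p[1],sh-.046)]: print(proj(S,S["T"],q),((proj(S,S["T"],q)-[220,180]+.5)*10))
```

```text
w1 [ 0.5879 -0.071   0.085 ]
w2 [ 0.5885 -0.0713  0.085 ]
scene [ 0.5866 -0.0688  0.085 ]
tri [ 0.5882 -0.0714  0.0842]
[245.4992 206.595 ] [259.9924 270.9502]
[245.4369 204.9211] [259.3695 254.211 ]
```

Call:
move_arm([
  [1.5, 3, 0, 0, 0, 0, 0],
  [2.9, 6.2, 0, 0, 0, 0, 0],
  [2.9, 6.2, -1.5, 0, 0, 0, 0],
  [2.9, 6.2, -3, 0, 0, 0, 0],
  [2.9, 6.2, -3.5, 0, 0, 0, 0],
  [2.9, 6.2, -3.5, 0, 0, 0, 0],
  [2.9, 6.2, -3.5, 0, 0, 0, 0],
])

```text
time_s: 11.42
ee_pos: [0.5885, -0.0718, 0.1648]
ee_rot: [0.0, -0.535, 0.845, -0.0]
contact_force: [0.4, -0.4, -2.3]
finger_gap: 0.0117
```

Run:
```python
from h import *
o=arm.observe();s=arm.snapshot("wrist");print(o["ee_pos"],o["ee_rot"],o["contact_force"],o["finger_gap"])
cv2.imwrite("pics/w8.png",cv2.resize(s["img"][150:330,150:390,::-1],None,fx=3.3,fy=3.3,interpolation=cv2.INTER_CUBIC))
s=arm.snapshot("scene")
cv2.imwrite("pics/s8.png",cv2.resize(s["img"][170:230,230:310,::-1],None,fx=10,fy=10,interpolation=cv2.INTER_CUBIC))
p=o["ee_pos"]
print(((proj(s,s["T"],(p[0],p[1],p[2]-.0184-.052))-[230,170]+.5)*10))
```

```text
[ 0.58850632 -0.07176321  0.16479375] [ 2.94861519e-04 -5.34501623e-01  8.45167365e-01 -2.32509000e-04] [ 0.39445188 -0.43012223 -2.32440936] 0.01171310765450839
[407.37855071 426.883318  ]
```

View pics/w8.png

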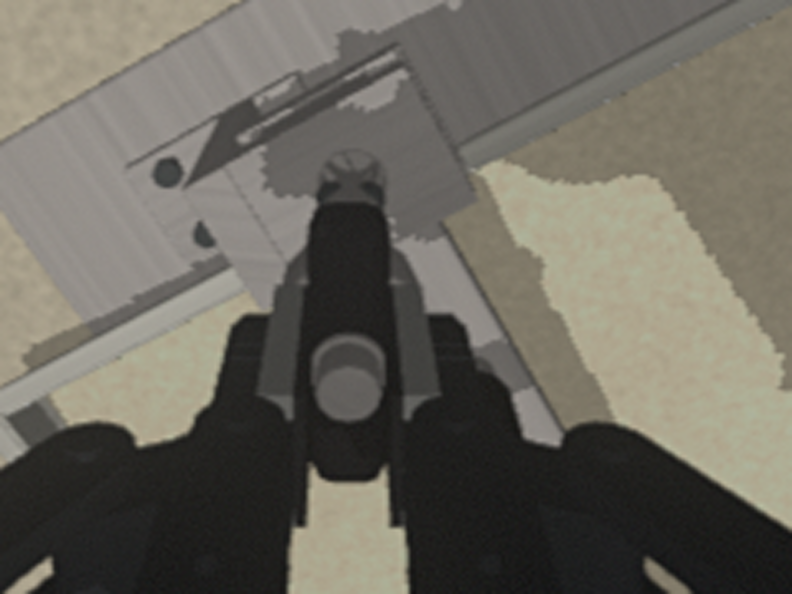

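View pics/s8.png

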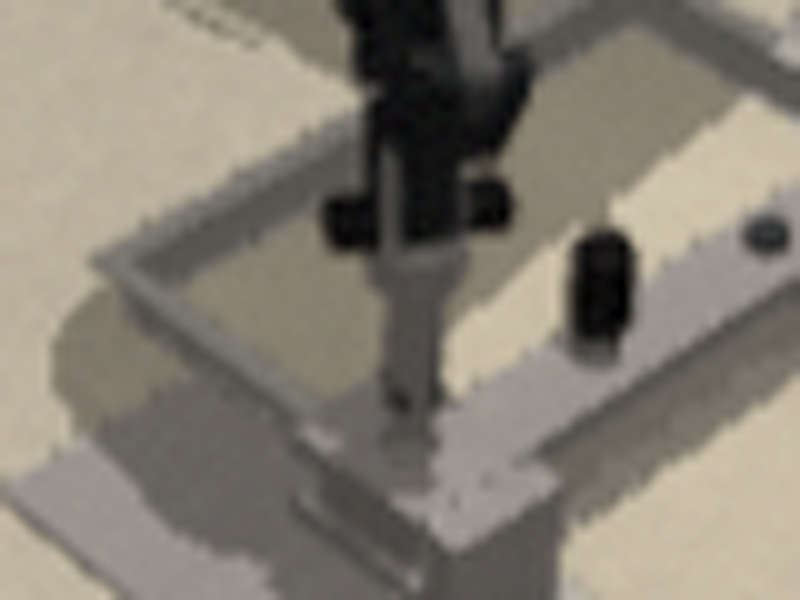

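Run:
```python
from h import *
np.set_printoptions(precision=1,suppress=True)
o=arm.observe();s=arm.snapshot("wrist");T=camT(s,o);print(o["ee_pos"],o["contact_force"])
im=s["img"][170:230,216:296,::-1]
im=np.clip(im.astype(float)*1.6,0,255).astype(np.uint8)
cv2.imwrite("pics/w9.png",cv2.resize(im,None,fx=10,fy=10,interpolation=cv2.INTER_CUBIC))
f=lambda p:(proj(s,T,p)-[216,170]+.5)*10
p=o["ee_pos"];sh=p[2]-.0184
print("tip",f((p[0],p[1],sh-.052)),"tap",f((p[0],p[1],sh-.046)),"fork",f((.588,-.0711,.085)))
th=np.linspace(0,2*np.pi,9)[:-1]
print("holerim",np.array([f((.588+.0086*np.cos(t),-.0711+.0086*np.sin(t),.085)) for t in th]).tolist())
S=arm.snapshot("scene");im=S["img"][195:225,255:295,::-1]
im=np.clip(im.astype(float)*1.5,0,255).astype(np.uint8)
cv2.imwrite("pics/s9.png",cv2.resize(im,None,fx=20,fy=20,interpolation=cv2.INTER_CUBIC))
```

```text
[ 0.6 -0.1  0.2] [ 0.4  0.5 -2.2]
tip [394.9 384.7] tap [394.9 410.4] fork [402.8 348.1]
holerim [[314.6254811717472, 387.4342229816253], [370.100755264817, 434.0685383861319], [444.22971110578317, 430.62950043575427], [494.6775484574698, 379.03087093541757], [491.79721858304276, 308.4676708788652], [436.168611956287, 260.3625741042754], [360.47676442974677, 263.9473393546493], [310.1823994849019, 317.0167239924487]]
```

View pics/w9.png

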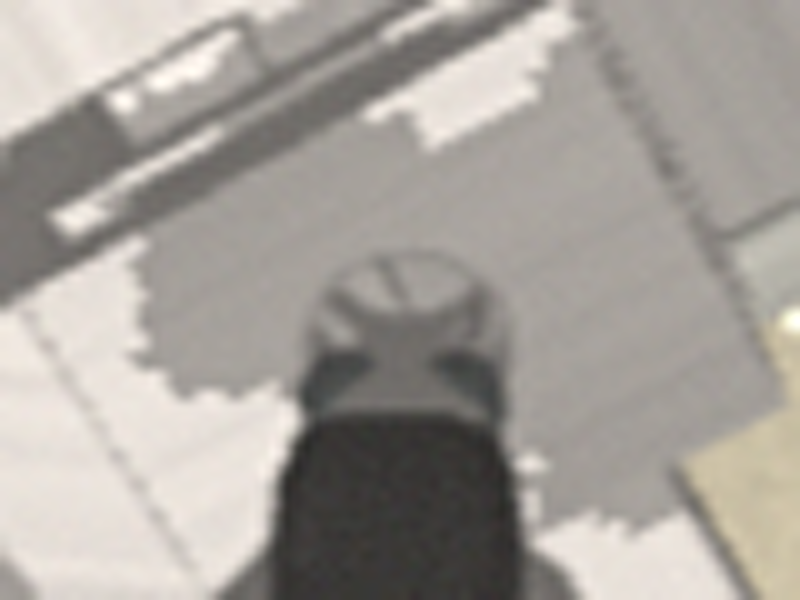

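View pics/s9.png

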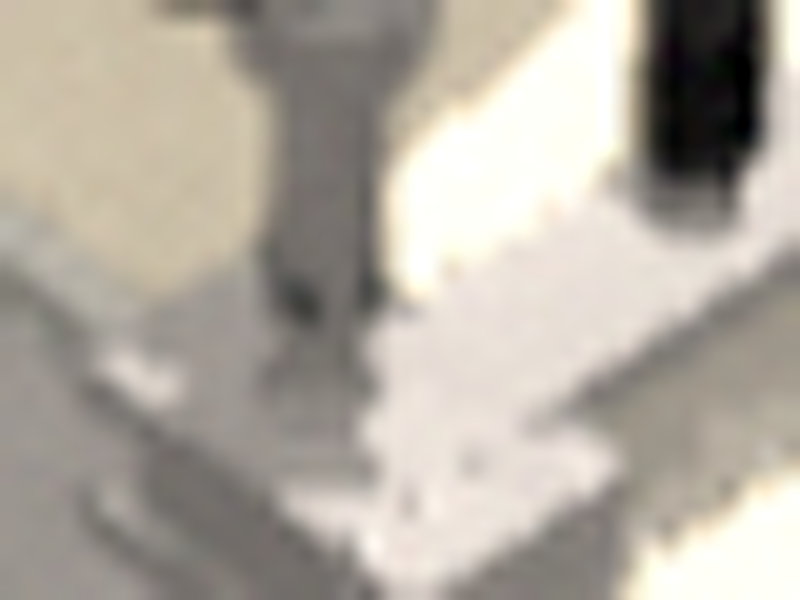

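In the wrist crop the hole rim tops out at (405,245) and the hole centre is near (407,340). The nose sits about 0.5–1 mm to its left and low, so I'll correct by −1 mm in x and descend slowly.

Call:
move_arm([
  [-0.1, 0, 0, 0, 0, 0, 0],
  [-0.1, 0, -0.3, 0, 0, 0, 0],
  [-0.1, 0, -0.6, 0, 0, 0, 0],
  [-0.1, 0, -0.9, 0, 0, 0, 0],
  [-0.1, 0, -1.1, 0, 0, 0, 0],
  [-0.1, 0, -1.25, 0, 0, 0, 0],
  [-0.1, 0, -1.25, 0, 0, 0, 0],
])

```text
time_s: 12.5
ee_pos: [0.5872, -0.0714, 0.1517]
ee_rot: [-0.0, -0.535, 0.845, 0.0]
contact_force: [-1.2, 0.3, -2.8]
finger_gap: 0.012
```

Call:
move_arm([
  [0, 0, -0.15, 0, 0, 0, 0],
  [0, 0, -0.3, 0, 0, 0, 0],
  [0, 0, -0.4, 0, 0, 0, 0],
  [0, 0, -0.4, 0, 0, 0, 0],
])

```text
time_s: 13.0
ee_pos: [0.5873, -0.0714, 0.1478]
ee_rot: [0.0, -0.535, 0.845, -0.0]
contact_force: [0.1, -0.1, -3.0]
finger_gap: 0.0122
```

Run:
```python
from h import *
o=arm.observe();s=arm.snapshot("wrist");T=camT(s,o);print(o["ee_pos"],o["contact_force"])
im=np.clip(s["img"][170:230,216:296,::-1].astype(float)*1.6,0,255).astype(np.uint8)
cv2.imwrite("pics/w10.png",cv2.resize(im,None,fx=10,fy=10,interpolation=cv2.INTER_CUBIC))
```

```text
[ 0.58733826 -0.07136273  0.14777169] [ 0.0645668  -0.05959267 -3.04538975]
```

View pics/w10.png

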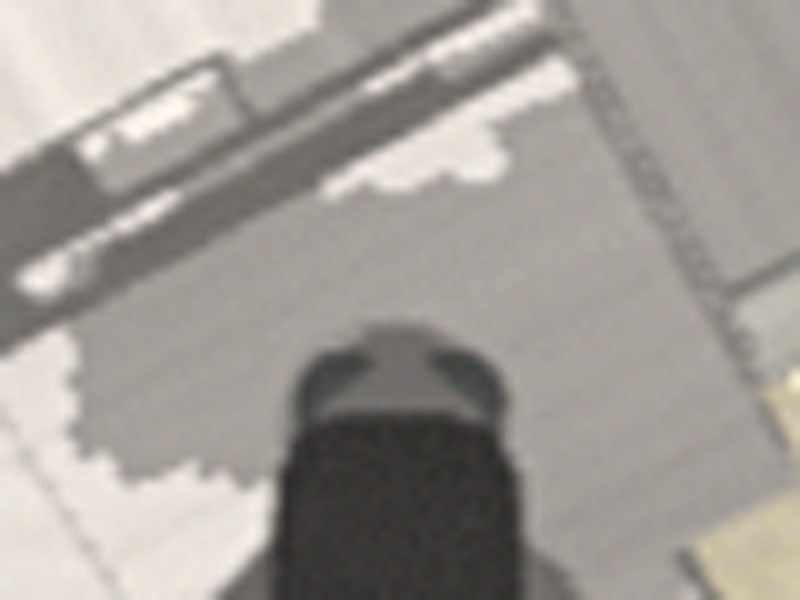

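The nose is in the hole and the balls sit just above the rim. I'll lower until contact.

Call:
move_arm([
  [0, 0, -0.08, 0, 0, 0, 0],
  [0, 0, -0.15, 0, 0, 0, 0],
  [0, 0, -0.15, 0, 0, 0, 0],
])

```text
time_s: 13.42
ee_pos: [0.5875, -0.0714, 0.1467]
ee_rot: [0.0, -0.535, 0.845, -0.0]
contact_force: [0.8, -0.6, 0.7]
finger_gap: 0.012
```

The balls rest on the rim and the pin's weight has come off the wrist. I'll release.

Call:
move_arm([
  [0, 0, 0, 0, 0, 0, 0.3],
  [0, 0, 0, 0, 0, 0, 0.5],
  [0, 0, 0, 0, 0, 0, 0.5],
  [0, 0, 1.5, 0, 0, 0, 0.5],
  [0, 0, 4.5, 0, 0, 0, 0.5],
  [0, 0, 4.5, 0, 0, 0, 0],
  [0, 0, 4.5, 0, 0, 0, 0],
  [0, 0, 4.5, 0, 0, 0, 0],
])

```text
time_s: 14.42
ee_pos: [0.5868, -0.0714, 0.1908]
ee_rot: [-0.0, -0.535, 0.845, 0.0]
contact_force: [-0.2, -0.1, -0.5]
finger_gap: -0.0002
```

Run:
```python
from h import *
np.set_printoptions(precision=4,suppress=True)
o=arm.observe();s=arm.snapshot("wrist");T=camT(s,o);print(o["ee_pos"],o["contact_force"])
np.save("pics/w11T.npy",T)
cv2.imwrite("pics/w11.png",cv2.resize(s["img"][130:290,140:370,::-1],None,fx=3.4,fy=3.4,interpolation=cv2.INTER_CUBIC))
p=o["ee_pos"];print((proj(s,T,(p[0],p[1],.1655))-[140,130]+.5)*3.4)
S=arm.snapshot("scene")
cv2.imwrite("pics/s11.png",cv2.resize(S["img"][170:230,230:310,::-1],None,fx=10,fy=10,interpolation=cv2.INTER_CUBIC))
```

```text
[ 0.5868 -0.0714  0.1908] [-0.2408 -0.0604 -0.4794]
[392.4474 345.6119]
```

View pics/w11.png

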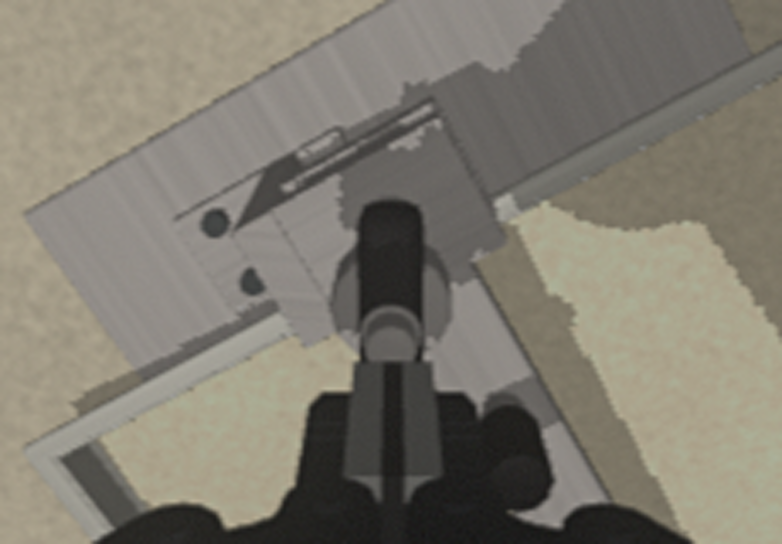

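View pics/s11.png

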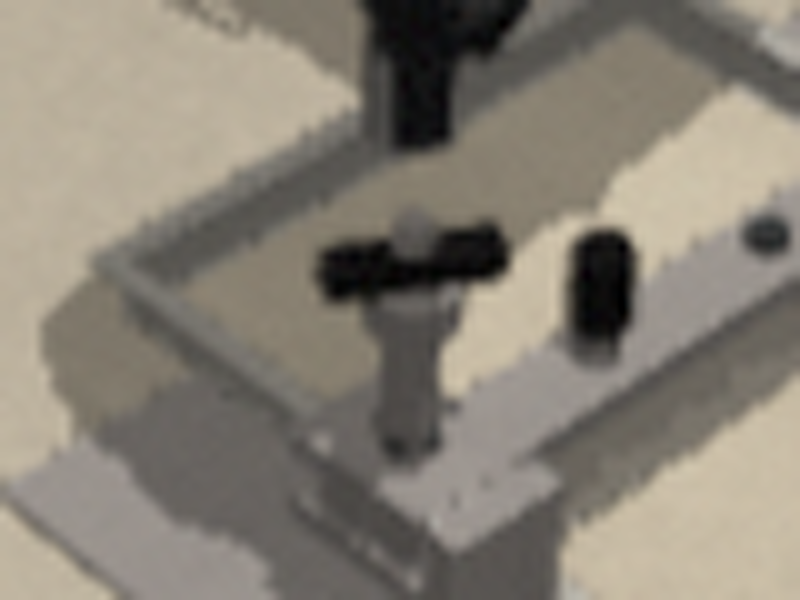

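The pin stands upright in the top hole. The button is at (392,343) and the TCP line predicts (392,346), so the shut fingers are centred on it. I'll press.

Call:
move_arm([
  [0.04, 0, -1.2, 0, 0, 0, 0],
  [0.04, 0, -2.1, 0, 0, 0, 0],
  [0.04, 0, -2.3, 0, 0, 0, 0],
  [0.04, 0, -2.45, 0, 0, 0, 0],
  [0.04, 0, -2.6, 0, 0, 0, 0],
  [0.04, 0, -2.7, 0, 0, 0, 0],
])

```text
time_s: 15.28
ee_pos: [0.5884, -0.0714, 0.1651]
ee_rot: [0.001, -0.535, 0.845, -0.001]
contact_force: [-0.3, -0.4, 4.3]
finger_gap: -0.0005
```

Call:
move_arm([
  [0, 0, -0.1, 0, 0, 0, 0],
  [0, 0, -0.2, 0, 0, 0, 0],
  [0, 0, -0.3, 0, 0, 0, 0],
  [0, 0, -0.3, 0, 0, 0, 0],
])

```text
time_s: 15.78
ee_pos: [0.5886, -0.0715, 0.1625]
ee_rot: [0.001, -0.535, 0.845, -0.001]
contact_force: [-0.4, -0.5, 4.4]
finger_gap: 0.0
```

Call:
move_arm([
  [0, 0, -0.1, 0, 0, 0, 0],
  [0, 0, -0.2, 0, 0, 0, 0],
  [0, 0, -0.3, 0, 0, 0, 0],
  [0, 0, -0.4, 0, 0, 0, 0],
])

```text
time_s: 16.27
ee_pos: [0.5875, -0.0713, 0.1571]
ee_rot: [-0.0, -0.535, 0.845, 0.0]
contact_force: [-0.3, 1.0, 0.7]
finger_gap: 0.0002
```

Run:
```python
from h import *
o=arm.observe();print(o["ee_pos"],o["contact_force"])
S=arm.snapshot("scene")
cv2.imwrite("pics/s12.png",cv2.resize(S["img"][170:230,230:310,::-1],None,fx=10,fy=10,interpolation=cv2.INTER_CUBIC))
```

```text
[ 0.58749888 -0.07129794  0.15712323] [-0.28347652  0.99147176  0.67049398]
```

View pics/s12.png

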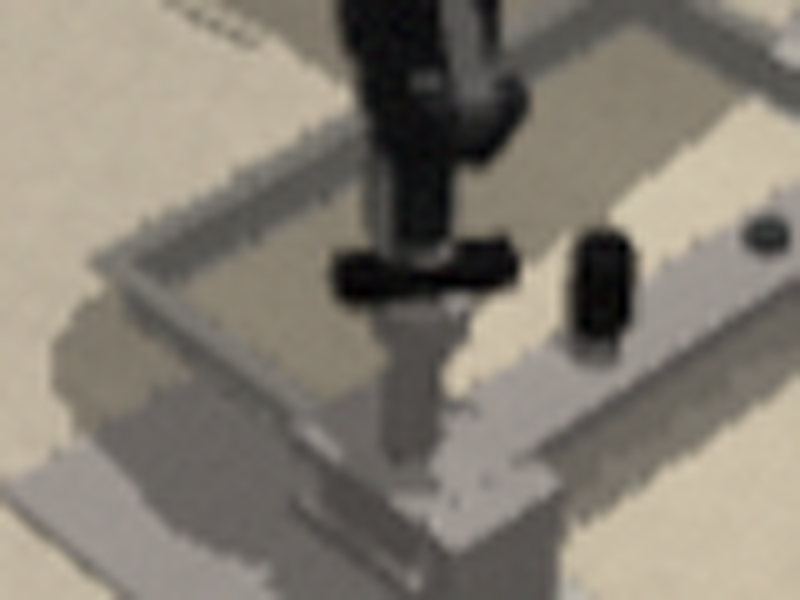

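The balls have entered: the pin has dropped about 4 mm and is still upright. I'll keep pressing down slowly.

Call:
move_arm([
  [0, 0, -0.2, 0, 0, 0, 0],
  [0, 0, -0.4, 0, 0, 0, 0],
  [0, 0, -0.5, 0, 0, 0, 0],
  [0, 0, -0.6, 0, 0, 0, 0],
  [0, 0, -0.7, 0, 0, 0, 0],
])

```text
time_s: 16.95
ee_pos: [0.5876, -0.0713, 0.1502]
ee_rot: [-0.0, -0.535, 0.845, 0.0]
contact_force: [-0.1, 0.7, 1.6]
finger_gap: 0.0002
```

Call:
move_arm([
  [0, 0, -0.2, 0, 0, 0, 0],
  [0, 0, -0.4, 0, 0, 0, 0],
  [0, 0, -0.5, 0, 0, 0, 0],
  [0, 0, -0.6, 0, 0, 0, 0],
])

```text
time_s: 17.45
ee_pos: [0.5877, -0.0714, 0.1443]
ee_rot: [-0.0, -0.535, 0.845, -0.0]
contact_force: [0.6, -0.6, 2.8]
finger_gap: 0.0
```

Run:
```python
from h import *
o=arm.observe();print(o["ee_pos"],o["contact_force"])
S=arm.snapshot("scene")
cv2.imwrite("pics/s13.png",cv2.resize(S["img"][170:230,230:310,::-1],None,fx=10,fy=10,interpolation=cv2.INTER_CUBIC))
```

```text
[ 0.58772338 -0.07140796  0.14428   ] [ 0.61029058 -0.56994395  2.76792573]
```

View pics/s13.png

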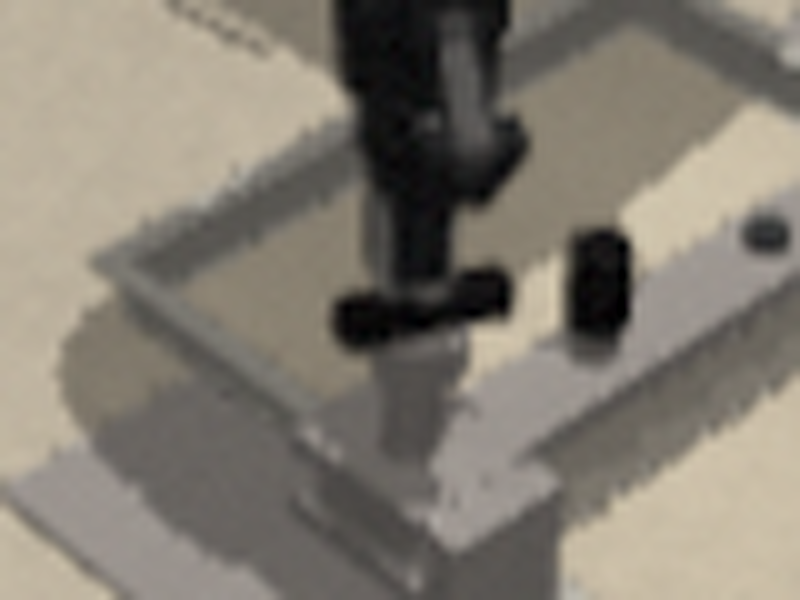

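The pin is going down and the force is low. I'll continue.

Call:
move_arm([
  [0, 0, -0.2, 0, 0, 0, 0],
  [0, 0, -0.4, 0, 0, 0, 0],
  [0, 0, -0.6, 0, 0, 0, 0],
  [0, 0, -0.7, 0, 0, 0, 0],
])

```text
time_s: 18.0
ee_pos: [0.5878, -0.0715, 0.1373]
ee_rot: [-0.0, -0.535, 0.845, -0.0]
contact_force: [0.3, -2.2, 3.2]
finger_gap: -0.0003
```

Call:
move_arm([
  [0, 0, -0.2, 0, 0, 0, 0],
  [0, 0, -0.4, 0, 0, 0, 0],
  [0, 0, -0.5, 0, 0, 0, 0],
])

```text
time_s: 18.38
ee_pos: [0.5876, -0.0713, 0.132]
ee_rot: [-0.0, -0.535, 0.845, 0.0]
contact_force: [0.8, -1.5, 2.7]
finger_gap: -0.0
```

Run:
```python
from h import *
o=arm.observe();print(o["ee_pos"],o["contact_force"])
S=arm.snapshot("scene")
cv2.imwrite("pics/s14.png",cv2.resize(S["img"][170:230,230:310,::-1],None,fx=10,fy=10,interpolation=cv2.INTER_CUBIC))
s=arm.snapshot("wrist")
cv2.imwrite("pics/w14.png",cv2.resize(s["img"][130:290,140:370,::-1],None,fx=3.4,fy=3.4,interpolation=cv2.INTER_CUBIC))
```

```text
[ 0.58764446 -0.07126569  0.13200138] [ 0.84741255 -1.48287179  2.6722164 ]
```

View pics/s14.png

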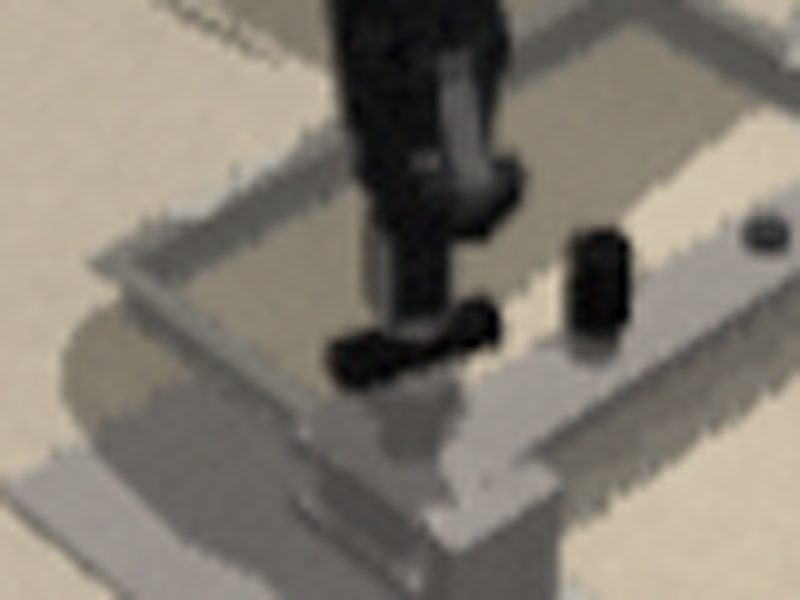

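View pics/w14.png

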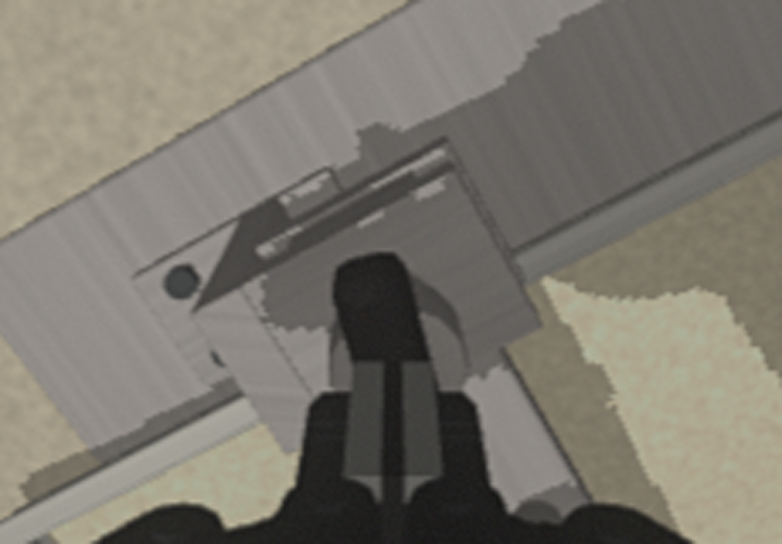

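The pin has turned a little about its own axis, which does no harm, and is descending smoothly. I'm on the last stretch.

Call:
move_arm([
  [0, 0, -0.2, 0, 0, 0, 0],
  [0, 0, -0.4, 0, 0, 0, 0],
  [0, 0, -0.6, 0, 0, 0, 0],
])

```text
time_s: 18.85
ee_pos: [0.5877, -0.0714, 0.1262]
ee_rot: [-0.0, -0.535, 0.845, -0.0]
contact_force: [1.2, -1.4, 2.4]
finger_gap: 0.0004
```

Call:
move_arm([
  [0, 0, -0.15, 0, 0, 0, 0],
  [0, 0, -0.3, 0, 0, 0, 0],
  [0, 0, -0.4, 0, 0, 0, 0],
])

```text
time_s: 19.23
ee_pos: [0.5876, -0.0713, 0.1221]
ee_rot: [-0.0, -0.535, 0.845, 0.0]
contact_force: [0.9, -0.4, 1.8]
finger_gap: 0.0001
```

Call:
move_arm([
  [0, 0, -0.15, 0, 0, 0, 0],
  [0, 0, -0.25, 0, 0, 0, 0],
  [0, 0, -0.35, 0, 0, 0, 0],
])

```text
time_s: 19.6
ee_pos: [0.5879, -0.0715, 0.1193]
ee_rot: [0.0, -0.535, 0.845, -0.0]
contact_force: [0.2, -0.5, 5.9]
finger_gap: 0.0001
```

Call:
move_arm([
  [0, 0, -0.1, 0, 0, 0, 0],
  [0, 0, -0.15, 0, 0, 0, 0],
  [0, 0, -0.15, 0, 0, 0, 0],
])

```text
time_s: 19.98
ee_pos: [0.5879, -0.0715, 0.118]
ee_rot: [0.0, -0.535, 0.845, -0.0]
contact_force: [-1.2, -1.7, 6.4]
finger_gap: -0.0001
```

Call:
move_arm([
  [0, 0, -0.1, 0, 0, 0, 0],
  [0, 0, -0.2, 0, 0, 0, 0],
  [0, 0, -0.2, 0, 0, 0, 0],
])

```text
time_s: 20.35
ee_pos: [0.5881, -0.0715, 0.1168]
ee_rot: [0.0, -0.535, 0.845, -0.001]
contact_force: [-3.6, -0.9, 12.5]
finger_gap: -0.0005
```

Run:
```python
from h import *
o=arm.observe();print(o["ee_pos"],o["contact_force"])
S=arm.snapshot("scene")
cv2.imwrite("pics/s15.png",cv2.resize(S["img"][170:230,230:310,::-1],None,fx=10,fy=10,interpolation=cv2.INTER_CUBIC))
```

```text
[ 0.5880824  -0.07154767  0.11680315] [-3.64966455 -0.94528147 12.51059305]
```

View pics/s15.png

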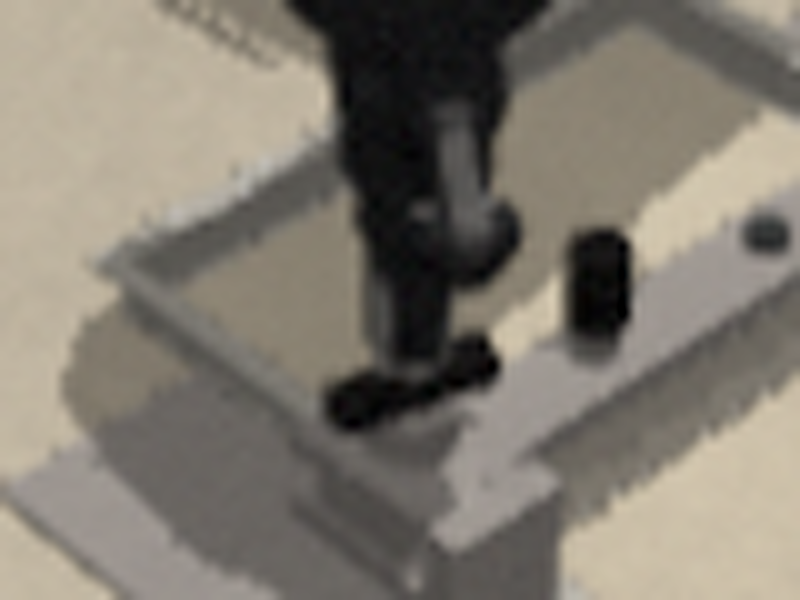

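The TCP is at 0.1168 m, which matches the shoulder home with the button fully pressed, and the force is 12 N. I'll release slowly, straight up.

Call:
move_arm([
  [0, 0, -0.03, 0, 0, 0, 0],
  [0, 0, 0.15, 0, 0, 0, 0],
  [0, 0, 0.4, 0, 0, 0, 0],
  [0, 0, 0.8, 0, 0, 0, 0],
  [0, 0, 2, 0, 0, 0, 0],
  [0, 0, 6, 0, 0, 0, 0],
  [0, 0, 8, 0, 0, 0, 0],
  [0, 0, 8, 0, 0, 0, 0],
])

```text
time_s: 21.4
ee_pos: [0.5886, -0.0711, 0.1974]
ee_rot: [0.002, -0.535, 0.845, -0.001]
contact_force: [0.1, -0.3, 0.0]
finger_gap: -0.0001
```

Run:
```python
from h import *
np.set_printoptions(precision=4,suppress=True)
o=arm.observe();s=arm.snapshot("wrist");T=camT(s,o);print(o["ee_pos"],o["contact_force"])
cv2.imwrite("pics/w16.png",cv2.resize(s["img"][130:290,140:370,::-1],None,fx=3.4,fy=3.4,interpolation=cv2.INTER_CUBIC))
f=lambda p:(proj(s,T,p)-[140,130]+.5)*3.4
for z in (.122,.1168,.113): print("btn",z,f((.588,-.0711,z)))
for y in (-.026,.026): print(f((.588,-.0711,.113)))
S=arm.snapshot("scene")
g=lambda p:(proj(S,S["T"],p)-[240,180]+.5)*12
cv2.imwrite("pics/s16.png",cv2.resize(S["img"][180:230,240:305,::-1],None,fx=12,fy=12,interpolation=cv2.INTER_CUBIC))
for z in (.122,.1168,.113,.085): print("scene",z,g((.588,-.0711,z)))
```

```text
[ 0.5886 -0.0711  0.1974] [ 0.1409 -0.2632  0.002 ]
btn 0.122 [395.1841 258.4954]
btn 0.1168 [395.17   251.5629]
btn 0.113 [395.16   246.6764]
[395.16   246.6764]
[395.16   246.6764]
scene 0.122 [371.703  300.5714]
scene 0.1168 [371.3165 317.6457]
scene 0.113 [371.0358 330.0498]
scene 0.085 [369.0094 419.5875]
```

View pics/w16.png

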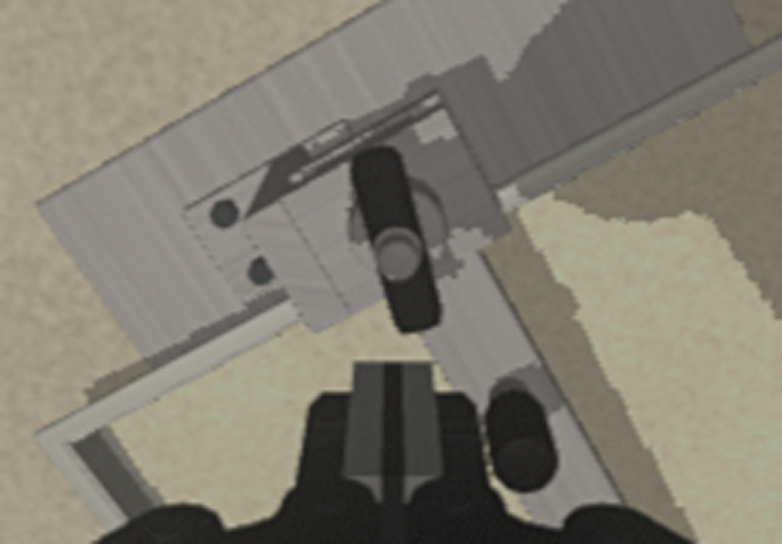

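View pics/s16.png

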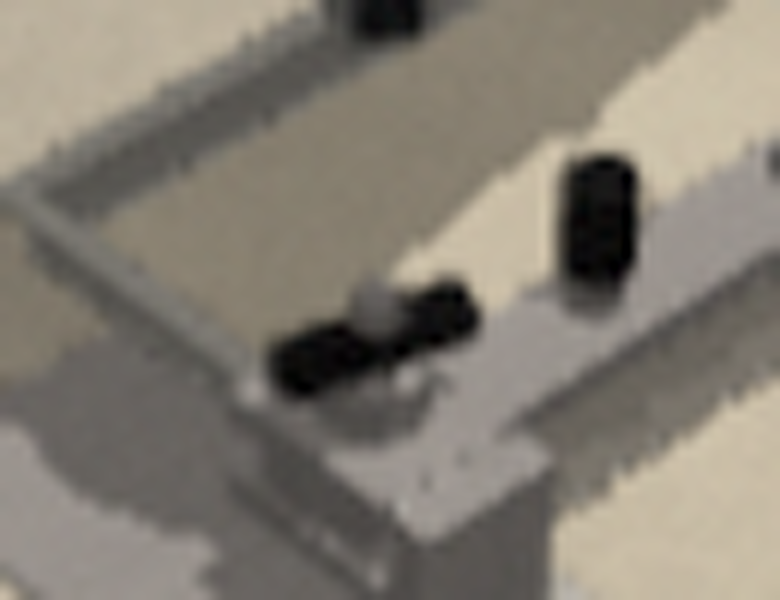

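The shoulder sits on the ear and the button has sprung up. It is at (397,255) in the wrist view, where a fully raised button would be at (395,258). Nothing touches the robot, so I'll hand in.

Run:
```python
from h import *
print(arm.hand_in()); o=arm.observe(); print(o["time_s"],o["contact_force"])
```

```text
the job is handed in; nothing more can be done
None
the job is handed in; nothing more can be done
```

I shut the bridge, put the T-pin in and locked it, then handed the job in at about 21.5 s. No verdict came back.

- **Bridge:** I pushed it shut at the knob until it stopped moving, at a contact force of about 12 N.
- **Pin:** I stood it upright on its balls in the fork's top hole. I then pressed its button with the shut fingers and slid it home; the peak force on the tool was about 12.5 N.

**Last checks:**
- **Shoulder home:** The fingertips ended at z = 0.1168 m, which is where they should be with the shoulder home and the button fully pressed.
- **Button up:** After release, the button stood at its raised height in both the wrist and scene pictures. The scene picture was off by about 1 px (2–3 mm), the same bias that camera showed throughout.
- **Balls out:** I judged this only from the button coming up; I did not pull-test the pin.
- **Everything else:** The wrist force was about zero and the robot was clear of everything. The ring pin, knife and jar were in place in the last pictures that showed them, taken after the pin was lifted.

The pin turned slightly about its own axis on the way down, which does not matter for the lock.

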